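# Set the spring dividers to the gap marked on the setting block and hold them there

## Robot

A 6-joint arm with a two-finger parallel gripper is mounted at the origin on a cart in front of the work surface, level with it; the furniture and walls round the work are solid. World frame = base frame: x ahead of the robot, y to its left, z up, the work surface at z = 0. Lengths are in m, angles in degrees, forces in N, time in s.
With the tool pointing down it reaches from about 0.375 to 0.9 m from the base axis. Payload 3.1 kg.
Tool frame: the origin (TCP) lies between the finger pads; the fingertips stand 11 mm ahead of it and the grasp point (between the pads) lies 8 mm behind it; z points along the fingers, y is the line along which they close (so a half turn about z gives the same grasp; the last joint's range is limited). The gripper opens to 87 mm and grips with 3 to 60 N. Pads are 19 mm wide; open, the fingers measure 117 mm over their backs; the gripper's body (75 mm by 190 mm) begins 51 mm behind the grasp point.
Start: joints at [57.095, 30.224, 82.088, -0, 67.689, -10.227], TCP at [0.241, 0.577, 0.234] pointing down, gripper open.
Joint ranges: [-176.69, 176.69], [-43.24, 126.21], [12.49, 139.97], [-82, 262], [0, 151.66], [-163.58, 163.58]. Speed limits (degrees/s): [159.86, 159.86, 180, 180, 180, 180].

## Interface

Orientations are given as a 3x3 rotation matrix whose columns are the frame's x, y, z axes.
In Python, from rig import bot gives the robot as it stands.
- The arm moves only by the tool apply_moves, never from a script. Its argument "steps" is a list that holds one entry, the list of rows, each a list of 7 numbers: the shift along the tool's x, y, z in cm, then the turn, a rotation vector about the tool's x, y, z in degrees, then the gripper command: -1 is shut, 1 is fully open, values between are in proportion. In form: [[[dx, dy, dz, rx, ry, rz, jaw], ...]]. A call has 1 to 20 rows; each row is the pose to reach, as a shift and turn from the pose commanded when the call began, along the tool's axes at that moment; what a row does not reach only later rows make up. A row lasts 1/8 s, in which the tool goes at most 62.5 mm and 10.7 degrees, less where a joint would pass 70% of its speed; a pose out of reach is approached as far as the arm can. A call with a gripper value outside its range is refused whole. The fingers move at their own pace and stop on an object; the grip force is fixed at half the most. Time passes only in rows, so rows that repeat a pose let the fingers close. It gives the time, the measured TCP pose, the force, the opening and the grip force at its end, in the units of the state.
- bot.read_state(): the state, without advancing time (a new reading comes with each control period).
- bot.capture(name): name is "scene" or "side" or "wrist"; returns the picture (420x560x3 uint8, blue, green, red); there is no depth.
- bot.camera_model(name): a dict with "intrinsics" (3x3 intrinsics, pixels), "R" (3x3) and "t" (3): a world point X has camera coordinates R X + t. Camera axes: x right, y down, z forward; pixel columns grow to the right and rows downward; lengths in m; the calibration is good to about 2 mm. A picture is of the moment at which its call begins: read the wrist's pose just before it. camera_model takes no time and is no camera call; for the wrist camera it gives the pose at the moment of the call.
- bot.hand_in(): hands the job in; it is judged then, once.
The state is a dict: "time_s": time; "joint_positions": joint angles; "qvel": joint speeds; "tau": joint torques, N m; "position": TCP position; "tcp_rot": TCP orientation; "force": force on the tool from outside, world axes, zero at the start; "moment": the same for the moment, N m; "opening": opening from 0.0 (shut) to 1.0 (fully open); "grasp_force": force on a finger pad.
Only numpy, scipy, OpenCV 4.12 (cv2) and the standard library are available. Lean on these libraries where they do the work, as an engineer would, in place of code of your own. Each camera call takes 0.05 s, during which the arm holds its last target. There are 200 camera calls.

## Task

Lay the spring dividers in the shaped pocket of the setting block, flat and fully home: the ring of the bow inside the pocket, the handle in its slot, the points towards the two red pointers. Then squeeze the two legs together with the gripper until each point stands in line with its own red pointer, and hold that gap steady; finish still squeezing the legs, so that somebody else can run the lock nut up. Leave the pointers as they are set.

Things in the scene. Friction and masses are not known exactly. Their poses are not given: they have to be found in the camera images.
- dividers_head (a point): Steel spring dividers lying flat, 200 mm long, 12 mm thick, 0.2 kg. This point: on the centre line at the leg pivots, half-way up (6 mm). +x to the handle, -x to the points, z up. Flat rigid shoulders here (x -12 to +26 mm), 25 mm wide overall, are the place to carry them by; the balance point is within 10 mm. Rigid ring: 40 mm diameter, centre x = +38; brass handle: 11 mm diameter, x = +59 to +82.
- leg_left: Leg on the dividers' +y side. Origin on its pivot (vertical axis), at the underside, 5 mm beside the centre line. It runs along its own -x: 8 mm wide, 11 mm deep from 28 to 92 mm, then a taper to the point at 119 mm. A spring keeps it open at a stop (points about 53 mm apart); it can be pressed in by 0.19 rad and springs back.
- leg_right: Leg on the dividers' -y side, mirror image of leg_left. An adjusting screw crosses both legs at 40 mm from the pivots and sticks out with a brass nut beyond this one, so squeeze at 60 to 90 mm from the pivots. At 75 mm the open legs measure 45 mm overall, and each resists with about 4 N at first and 5 to 7 N near the marked gap; the points move 1.6 times as far as the legs there.
- point_left (a point): Tip of leg_left, half-way up the leg.
- point_right (a point): Tip of leg_right, half-way up the leg.
- pocket_seat (a point): Where dividers_head must come to lie, axes alike. Setting block: fixed grey plate 116 mm wide, x = -155 to +100 mm from here, its top 6 mm below this point and 12 mm above the bench. On it, x = +18 to +98, a blue nest 68 mm wide, 10 mm high: octagonal pocket 43.6 mm across, centre x = +38, for the ring, and a slot 15 mm wide for the handle, with 4 mm lead-in. From x = -120 to +18 the plate is flat and clear.
- nose_left (a point): Tip of the nose of the red pointer on the block's +y side, at the height of the points, axes as the block's; it marks where point_left has to be across the block (y). It lies some 13 mm beyond the points, towards -x. The pointers stand mirrored about the block's centre line, 24 to 40 mm apart, 13 mm above the plate, joined by a stiff screw between 15 mm high bearing blocks.
- nose_right (a point): Tip of the nose of the red pointer on the block's -y side; it marks where point_right has to be across the block.

How it is judged:
By the outcome, as a careful person would: the job done as asked, in the order asked, and still so for the second after the job is handed in, while the arm keeps its last pose, push and grip.
It also fails if it takes over 54 s, if anything falls off the work surface, if the arm or the gripper's body presses on something with over 40 N, if the wrist force passes 120 N, or if a joint passes its speed limit or range.

## Working session

There is one attempt and no reset: what is moved stays moved. The work goes in short steps, Python scripts to look and compute and a tool call to move; the robot and the scene stay as the last step left them, time stands still between calls to the robot, and variables do not carry over. Pictures are saved under pics/ and viewed, at most 10 in all, crops included, and the job is handed in when it is done.

Besides the shell and the picture viewer there is one more tool, called after "Call:" in YAML: its name, and indented under it one key for each argument. apply_moves: Moves the arm, as the interface text tells. Its arguments: {"type":"object","properties":{"steps":{"type":"array","items":{"type":"array","items":{"type":"array","items":{"type":"number"}}}}},"required":["steps"]}

```bash
mkdir -p pics; ls; python3 - <<'E'
from rig import bot
import cv2,numpy as np
for n in("scene","side","wrist"):
    cv2.imwrite(f"pics/a_{n}.png",bot.capture(n)); m=bot.camera_model(n); print(n,np.round(m["intrinsics"],1).tolist(),np.round(m["R"],3).tolist(),np.round(m["t"],3).tolist())
s=bot.read_state();print(s)
a=cv2.imread("pics/a_scene.png");b=cv2.imread("pics/a_wrist.png")
E
```

```text
pics
scene [[394.5, 0.0, 275.6], [0.0, 394.5, 207.1], [0.0, 0.0, 1.0]] [[0.617, -0.787, -0.008], [-0.397, -0.302, -0.867], [0.68, 0.538, -0.499]] [-0.401, 0.214, 0.636]
side [[485.6, 0.0, 276.5], [0.0, 485.6, 204.4], [0.0, 0.0, 1.0]] [[-0.989, -0.145, -0.002], [-0.07, 0.489, -0.87], [0.128, -0.86, -0.493]] [0.476, 0.122, 0.73]
wrist [[312.1, 0.0, 275.5], [0.0, 312.1, 211.9], [0.0, 0.0, 1.0]] [[0.386, 0.922, -0.002], [0.891, -0.372, 0.26], [0.239, -0.102, -0.966]] [-0.624, -0.031, 0.39]
{'time_s': 0.15, 'joint_positions': array([ 5.70954608e+01,  3.02681004e+01,  8.21382204e+01, -1.96587085e-03,
        6.76879952e+01, -1.02288021e+01]), 'qvel': array([ 0.01546164, -0.20575049, -0.34219329,  0.05987066, -0.05089972,
       -0.02832368]), 'tau': array([ 5.97067083e-04, -4.40425444e+01, -1.76841956e+01,  6.33574370e-02,
        5.52545569e-02, -9.64857190e-05]), 'position': array([0.24065338, 0.57624089, 0.23278895]), 'tcp_rot': array([[-9.22706344e-01,  3.85502595e-01, -8.67591998e-04],
       [ 3.85503482e-01,  9.22705320e-01, -1.39929102e-03],
       [ 2.61101433e-04, -1.62559444e-03, -9.99998645e-01]]), 'force': array([ 0.0501569 , -1.3965716 , -0.07439719]), 'moment': array([-0.05622804,  0.00592121, -0.01938584]), 'grasp_force': 0.0, 'opening': 1.0008048874874642}
```

View pics/a_scene.png

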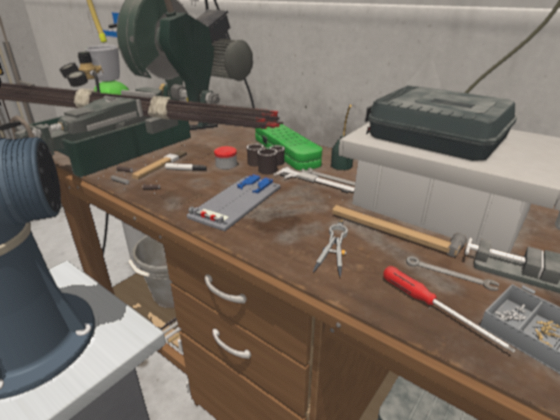

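View pics/a_wrist.png

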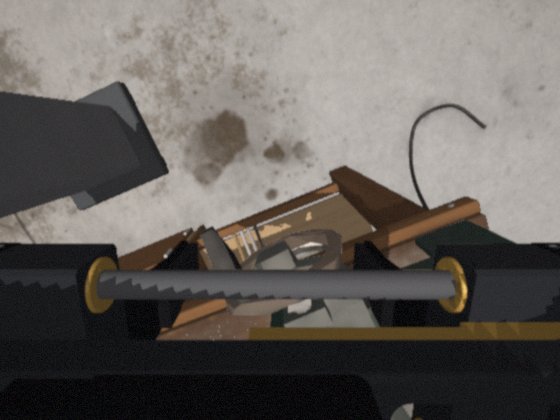

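The scene shows the block (nest at about (255,183), pointers at about (210,215)) and the dividers (ring (338,230), points (316,269) and (341,273)). The wrist view is off the bench.

```bash
cat > h.py <<'E'
from rig import bot
import cv2,numpy as np
np.set_printoptions(precision=4,suppress=True)
def ray(m,uv,z):
    K,R,t=(np.array(m[k]) for k in("intrinsics","R","t"))
    c=-R.T@t; d=R.T@np.linalg.inv(K)@np.array([uv[0],uv[1],1.])
    return c+d*(z-c[2])/d[2]
def proj(m,X):
    K,R,t=(np.array(m[k]) for k in("intrinsics","R","t"))
    p=K@(R@np.array(X)+t); return p[:2]/p[2]
E
python3 - <<'E'
from h import *
m=bot.camera_model("scene")
for n,uv,z in [("ring",(338,230),.006),("pl?",(316,269),.006),("pr?",(341,273),.006),("blk c1",(245,176),.012),("c2",(284,185),.012),("c3",(229,224),.012),("c4",(190,214),.012)]: print(n,ray(m,uv,z))
m=bot.camera_model("side")
a=cv2.imread("pics/a_side.png"); 
for X in [(.6,0,0),(.6,.2,0)]: print(proj(m,X))
a=cv2.imread("pics/a_scene.png")[160:290,170:370];cv2.imwrite("pics/b.png",np.vstack([cv2.resize(a,(800,520),interpolation=2)]))
w=bot.camera_model("wrist");s=bot.read_state();R=np.array(w["R"])
c=-R.T@w["t"];print("cam in tool",s["tcp_rot"].T@(c-s["position"]), s["tcp_rot"].T@R.T)
E
```

```text
ring [ 0.5765 -0.2385  0.006 ]
pl? [ 0.4287 -0.2752  0.006 ]
pr? [ 0.4479 -0.3203  0.006 ]
blk c1 [0.6522 0.1125 0.012 ]
c2 [ 0.6741 -0.0113  0.012 ]
c3 [ 0.4377 -0.0306  0.012 ]
c4 [0.4131 0.0757 0.012 ]
[205.4247 252.4051]
[163.8661 340.2434]
cam in tool [ 0.0706 -0.0003 -0.1503] [[-0.0006 -0.9655 -0.2603]
 [ 1.     -0.0005 -0.0004]
 [ 0.0003 -0.2603  0.9655]]
```

View pics/a_side.png

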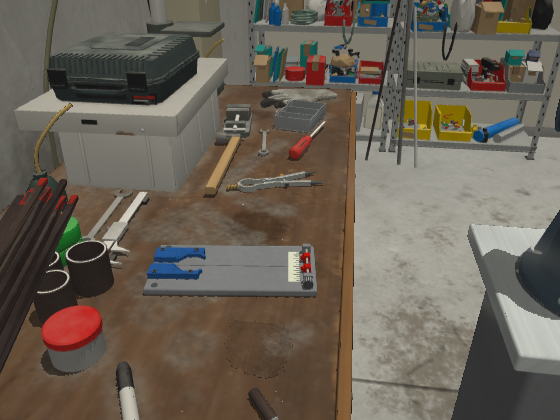

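Call:
apply_moves:
  steps:
    - [[-54.9,-35.7,-2,0,0,-30,1],[-54.9,-35.7,-2,0,0,-30,1],[-54.9,-35.7,-2,0,0,-30,1],[-54.9,-35.7,-2,0,0,-30,1],[-54.9,-35.7,-2,0,0,-30,1],[-54.9,-35.7,-2,0,0,-30,1],[-54.9,-35.7,-2,0,0,-30,1],[-54.9,-35.7,-2,0,0,-30,1],[-54.9,-35.7,-2,0,0,-30,1],[-54.9,-35.7,-2,0,0,-30,1],[-54.9,-35.7,-2,0,0,-30,1],[-54.9,-35.7,-2,0,0,-30,1],[-54.9,-35.7,-2,0,0,-30,1],[-54.9,-35.7,-2,0,0,-30,1],[-54.9,-35.7,-2,0,0,-30,1],[-54.9,-35.7,-2,0,0,-30,1]]

```text
time_s: 2.15
position: [0.6096, 0.0364, 0.2537]
tcp_rot: [[-0.992, -0.129, 0.0], [-0.129, 0.992, -0.0], [-0.0, -0.0, -1.0]]
force: [0.1, 0.0, 0.3]
opening: 1.001
grasp_force: 0.0
```

```bash
python3 - <<'E'
from h import *
import pickle
s=bot.read_state();w=bot.camera_model("wrist");a=bot.capture("wrist");cv2.imwrite("pics/c0.png",a)
pickle.dump(w,open("c0.pkl","wb"))
cv2.imwrite("pics/c.png",cv2.resize(a[0:260,100:460],(800,578),interpolation=2))
print(s["time_s"],s["position"],s["joint_positions"],s["qvel"],s["tcp_rot"])
E
```

```text
2.15 [0.6096 0.0364 0.2537] [  -7.0538   27.8645   82.9463    0.0001   69.182  -104.4469] [-0.4136  0.2027 -0.3313 -0.0186 -0.0329 -0.0151] [[-0.9917 -0.1287  0.0001]
 [-0.1287  0.9917 -0.    ]
 [-0.0001 -0.     -1.    ]]
```

View pics/c.png

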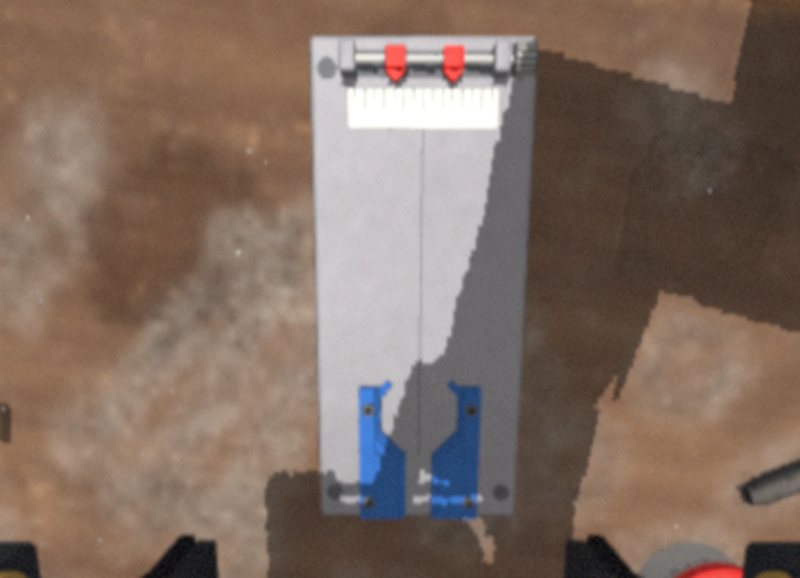

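```bash
cat >> h.py <<'E'
from scipy.optimize import least_squares
def pose(p,P,z0): # p: x,y,yaw ; P local m
    c,s=np.cos(p[2]),np.sin(p[2]); P=np.array(P)
    return np.c_[p[0]+c*P[:,0]-s*P[:,1],p[1]+s*P[:,0]+c*P[:,1],z0+P[:,2]]
def fit(m,P,uv,z0,p0):
    f=lambda p:np.concatenate([proj(m,X)-u for X,u in zip(pose(p,P,z0),uv)])
    r=least_squares(f,p0,x_scale=[.01,.01,.05]); return r.x,r.fun.reshape(-1,2)
E
python3 - <<'E'
from h import *
import pickle
w=pickle.load(open("c0.pkl","rb"))
P=[(-155,-58,-6),(-155,58,-6),(100,-58,-6),(100,58,-6),(18,-34,4),(18,34,4),(98,-34,4),(98,34,4)]
c=np.array([(312,37),(537,37),(322,515),(513,515),(360,387),(481,387),(360,518),(477,518)])
uv=c*.45+[100,0]
p,r=fit(w,np.array(P)/1e3,uv,.018,[.57,.035,.12]);print(p,np.degrees(p[2]));print(r)
for u in [(396,80),(454,80)]:
    X=ray(w,np.array(u)*.45+[100,0],.018); d=X[:2]-p[:2];cc,s=np.cos(p[2]),np.sin(p[2]);print(d@[cc,s],d@[-s,cc])
E
```

```text
[0.5719 0.0478 0.1258] 7.207852116866619
[[-1.5593 -0.7443]
 [ 1.461  -0.4574]
 [-0.6743  1.4171]
 [ 0.9195  1.6496]
 [-0.5605 -1.6788]
 [ 0.465  -1.5299]
 [ 0.0055  1.1721]
 [-0.0313  1.3118]]
-0.13347710181428726 -0.014156440629538004
-0.13354865931364224 0.014861572009902851
```

Call:
apply_moves:
  steps:
    - [[7.5,-26.9,3.4,0,0,-15.6,1],[7.5,-26.9,3.4,0,0,-15.6,1],[7.5,-26.9,3.4,0,0,-15.6,1],[7.5,-26.9,3.4,0,0,-15.6,1],[7.5,-26.9,3.4,0,0,-15.6,1],[7.5,-26.9,3.4,0,0,-15.6,1],[7.5,-26.9,3.4,0,0,-15.6,1],[7.5,-26.9,3.4,0,0,-15.6,1],[7.5,-26.9,3.4,0,0,-15.6,1]]

```text
time_s: 3.32
position: [0.5701, -0.2394, 0.2198]
tcp_rot: [[-0.92, -0.391, 0.0], [-0.391, 0.92, -0.0], [-0.0, -0.0, -1.0]]
force: [0.2, 0.6, -0.3]
opening: 1.0
grasp_force: 0.0
```

```bash
python3 - <<'E'
from h import *
import pickle
s=bot.read_state();w=bot.camera_model("wrist");a=bot.capture("wrist");cv2.imwrite("pics/d0.png",a)
pickle.dump(w,open("d0.pkl","wb"))
cv2.imwrite("pics/d.png",cv2.resize(a[0:260,100:460],(800,578),interpolation=2))
print(s["time_s"],s["position"],s["joint_positions"],s["tcp_rot"])
E
```

```text
3.325 [ 0.5701 -0.2394  0.2198] [ -33.1207   30.5656   83.9202    0.0057   65.5019 -146.1614] [[-0.9202 -0.3913  0.0002]
 [-0.3913  0.9202 -0.    ]
 [-0.0002 -0.0001 -1.    ]]
```

View pics/d.png

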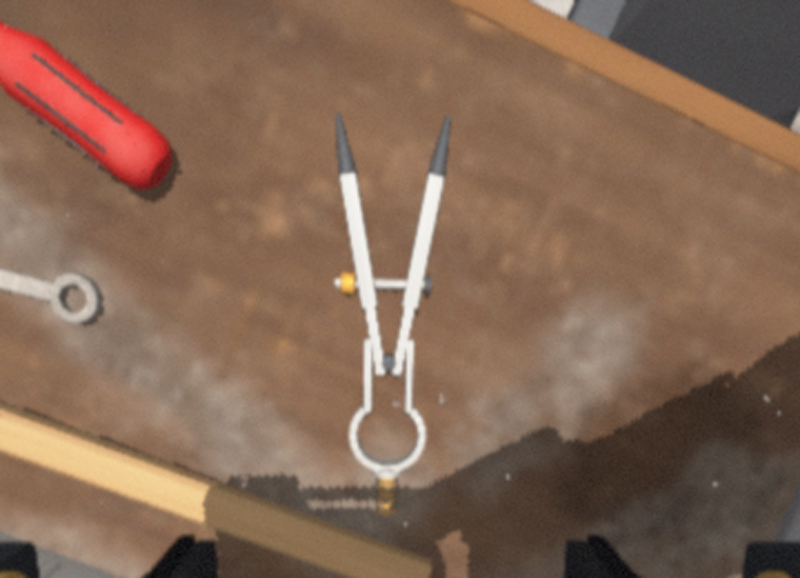

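The dividers: points at crop (338,115) and (448,118), ring centre (387,436), handle end (387,512); the hammer handle is nearby but clear of the shoulders.

```bash
python3 - <<'E'
from h import *
import pickle
w=pickle.load(open("d0.pkl","rb"))
P=[(-119,-26.5,0),(-119,26.5,0),(38,0,6),(82,0,0),(-12,-12.5,6),(-12,12.5,6)]
c=np.array([(338,115),(448,118),(387,436),(387,512),(364.5,341),(413,341)])
uv=c*.45+[100,0]
p,r=fit(w,np.array(P)/1e3,uv,.006,[.54,-.25,.4]);print(p,np.degrees(p[2]));print(r)
s=bot.read_state();R=s["tcp_rot"]
g=pose(p,[(.003,0,0)],.0135)[0];print(g,"tool d",R.T@(g-s["position"])*100,"yaw tool",np.degrees(np.arctan2(R[1,0],R[0,0])))
E
```

```text
[ 0.5427 -0.2525  0.3839] 21.995286685192706
[[-0.2658 -0.934 ]
 [ 0.1804 -1.3284]
 [ 0.1881  0.9829]
 [-0.3833  0.7518]
 [-0.0014  0.3356]
 [ 0.2635  0.7305]]
[ 0.5455 -0.2514  0.0135] tool d [ 2.7265 -0.1252 20.631 ] yaw tool -156.97810939948045
```

Call:
apply_moves:
  steps:
    - [[2.7,-0.1,8,0,0,1,0.4],[2.7,-0.1,14,0,0,1,0.4],[2.7,-0.1,18,0,0,1,0.4],[2.7,-0.1,20,0,0,1,0.4],[2.7,-0.1,20.6,0,0,1,0.4],[2.7,-0.1,20.6,0,0,1,0.4],[2.7,-0.1,20.6,0,0,1,-0.2],[2.7,-0.1,20.6,0,0,1,-1],[2.7,-0.1,20.6,0,0,1,-1],[2.7,-0.1,20.6,0,0,1,-1],[2.7,-0.1,20.6,0,0,1,-1],[2.7,-0.1,20.6,0,0,1,-1]]

```text
time_s: 4.88
position: [0.5452, -0.2521, 0.0137]
tcp_rot: [[-0.928, -0.373, -0.0], [-0.373, 0.928, 0.0], [0.0, 0.0, -1.0]]
force: [-0.9, -0.4, 2.9]
opening: 0.282
grasp_force: 30.0
```

Call:
apply_moves:
  steps:
    - [[0,0,-3,0,0,0,-1],[0,0,-8.6,0,0,0,-1],[-3,6,-8.6,0,0,4,-1],[-6,12,-8.6,0,0,8,-1],[-9,17,-8.6,0,0,11,-1],[-12,22,-8.6,0,0,14,-1],[-13.9,26,-8.6,0,0,14.7,-1],[-14,26.8,-8.6,0,0,14.7,-1],[-14,26.8,-8.6,0,0,14.7,-1],[-14,26.8,-8.6,0,0,14.7,-1],[-14,26.8,-8.6,0,0,14.7,-1]]

```text
time_s: 6.25
position: [0.5753, 0.0472, 0.0995]
tcp_rot: [[-0.992, -0.124, 0.0], [-0.124, 0.992, -0.0], [-0.0, -0.0, -1.0]]
force: [-0.3, -0.8, -2.3]
opening: 0.284
grasp_force: 30.0
```

```bash
python3 - <<'E'
from h import *
import pickle
s=bot.read_state();w=bot.camera_model("wrist");a=bot.capture("wrist");cv2.imwrite("pics/e0.png",a)
pickle.dump(w,open("e0.pkl","wb"))
b=bot.capture("side");cv2.imwrite("pics/e1.png",b)
cv2.imwrite("pics/e.png",np.vstack([cv2.resize(a[0:290,120:430],(641,600),interpolation=2)]))
print(s["time_s"],s["position"],s["tcp_rot"],s["force"],s["opening"])
E
```

```text
6.25 [0.5753 0.0472 0.0995] [[-0.9923 -0.1236  0.    ]
 [-0.1236  0.9923 -0.0002]
 [-0.     -0.0002 -1.    ]] [-0.3067 -0.8063 -2.2881] 0.2837835140377595
```

View pics/e.png

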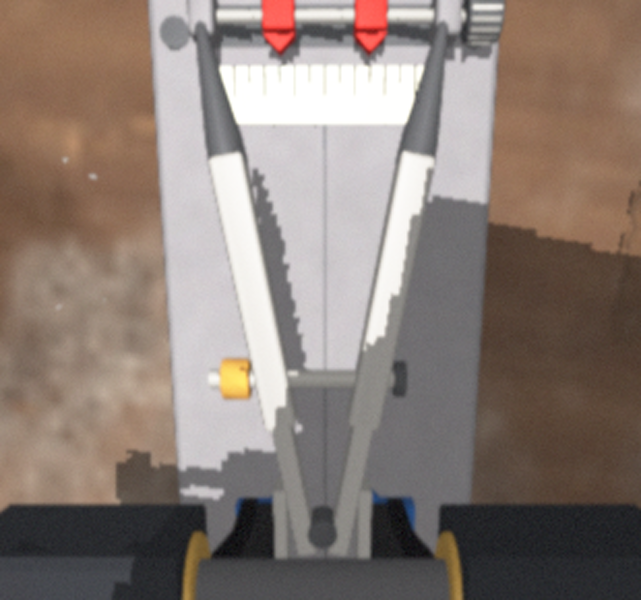

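```bash
python3 - <<'E'
from h import *
import pickle
w=pickle.load(open("d0.pkl","rb"))
P=[(-117,-26.5,0),(-117,26.5,0),(38,0,6),(82,0,0),(-12,-12.5,6),(-12,12.5,6)]
c=np.array([(338,115),(448,118),(387,436),(387,512),(364.5,341),(413,341)])
p,r=fit(w,np.array(P)/1e3,c*.45+[100,0],.006,[.54,-.25,.4]);print("div",p,r.ravel())
w=pickle.load(open("e0.pkl","rb")); w=bot.camera_model("wrist")
s=bot.read_state();R=s["tcp_rot"];q=s["position"]
f=lambda c,z:R.T@(ray(w,np.array(c)*.4836+[120,0],z)-q)*1e3
z=q[2]-.0077
print("tips",f((200,27),z),f((443,27),z),"pivot",f((322,525),z+.006))
print("noses",f((282,52),.018),f((371,52),.018),"line",f((323.5,125),.012),f((322,460),.012))
print("edges L",f((155,30),.012),f((180,500),.012),"R",f((498.5,30),.012),f((471,500),.012))
w=pickle.load(open("c0.pkl","rb"))
for u in [(421,130),(420,450)]: print(ray(w,np.array(u)*.45+[100,0],.012))
E
```

```text
div [ 0.5419 -0.2529  0.3839] [-0.2663  0.2571  0.1349 -0.1403  0.201   0.2735 -0.3704  0.094   0.0043
 -0.4269  0.2831 -0.0322]
tips [120.3914 -26.7583   7.6924] [120.3499  25.8065   7.6872] pivot [ 7.1206 -0.4145  1.6994]
noses [136.4781 -13.1704  81.5525] [136.4562  15.3381  81.5496] line [116.1954   0.1404  87.5529] [-1.9663 -0.4174 87.563 ]
edges L [144.6078 -54.8091  87.5559] [-18.3232 -56.0542  87.5699] R [144.5197  57.1826  87.5448] [-18.3625  57.9294  87.5586]
[0.4612 0.0327 0.012 ]
[0.6295 0.0558 0.012 ]
```

```bash
python3 - <<'E'
from h import *
import pickle
def blobs(a,k):
    h=cv2.cvtColor(a,cv2.COLOR_BGR2HSV);H,S,V=cv2.split(h)
    m=((S>150)&(V>60)&(((H<6)|(H>174)) if k=="r" else ((H>95)&(H<125)))).astype(np.uint8)
    n,l,st,c=cv2.connectedComponentsWithStats(m); return [(c[i],st[i]) for i in range(1,n) if st[i][4]>25]
for f,o in (("c0",1),("e0",1)):
    a=cv2.imread(f"pics/{f}.png");w=pickle.load(open(f"{f}.pkl","rb"))
    Rt=np.array(w["R"])
    for k in "rb":
        for c,st in blobs(a,k): print(f,k,c,st,ray(w,c,.02 if k=="r" else .022))
    # plate edges per row
    g=cv2.GaussianBlur(a,(3,3),0)
    hsv=cv2.cvtColor(g,cv2.COLOR_BGR2HSV)[:,:,1].astype(float)
    for r in (40,60,80,100,120,150,180,200):
        d=np.gradient(hsv[r]); lo=(235,265) if f=="c0" else (185,225); hi=(325,350) if f=="c0" else (335,375)
        def sub(rg,sg):
            x=np.arange(*rg);v=np.clip(sg*d[rg[0]:rg[1]],0,None);i=v.argmax();k=slice(max(i-2,0),i+3);return (x[k]*v[k]).sum()/v[k].sum()
        L,Rr=sub(lo,-1),sub(hi,1);print(f,r,L,Rr,"mid",(L+Rr)/2, ray(w,((L+Rr)/2,r),.012), np.linalg.norm(ray(w,(L,r),.012)-ray(w,(Rr,r),.012)))
E
```

```text
c0 r [277.4912  27.5965] [273  21  10  15 114] [0.4337 0.0152 0.02  ]
c0 r [303.5603  27.8621] [299  21  10  16 116] [0.4303 0.0437 0.02  ]
c0 r [417.9621 262.2716] [398 254  37  17 475] [0.6866 0.2369 0.02  ]
c0 b [270.7981 208.3623] [262 173  20  60 748] [0.6377 0.0334 0.022 ]
c0 b [305.2122 208.5   ] [294 173  21  60 768] [0.6323 0.0765 0.022 ]
c0 40 239.04040404040404 341.05434782608694 mid 290.04737593324546 [0.4421 0.0307 0.012 ] 0.11552937346192013
c0 60 239.61139896373058 340.09574468085106 mid 289.8535718222908 [0.4627 0.0334 0.012 ] 0.11553415336977368
c0 80 239.88135593220338 338.9655172413793 mid 289.42343658679135 [0.4839 0.0359 0.012 ] 0.115690275693428
c0 100 240.58260869565217 337.97849462365593 mid 289.28055165965407 [0.5058 0.0388 0.012 ] 0.11550953169073697
c0 120 240.9626168224299 337.04371584699453 mid 289.0031663347122 [0.5283 0.0416 0.012 ] 0.11577309433241682
c0 150 241.76923076923077 335.1743119266055 mid 288.47177134791815 [0.5636 0.0459 0.012 ] 0.11531574403316587
c0 180 242.61904761904762 333.67543859649123 mid 288.14724310776944 [0.6006 0.0507 0.012 ] 0.1
[... 722 characters left out ...]
74 [0.4596 0.0331 0.012 ] 0.1142983664532715
e0 80 195.7659574468085 357.22872340425533 mid 276.4973404255319 [0.4725 0.0346 0.012 ] 0.11435552756996961
e0 100 197.06060606060606 355.7231638418079 mid 276.391884951207 [0.4858 0.0361 0.012 ] 0.11414131888179252
e0 120 198.35833333333332 355.1902173913044 mid 276.77427536231886 [0.4995 0.0381 0.012 ] 0.11462863989056998
e0 150 200.28571428571428 353.1111111111111 mid 276.69841269841265 [0.5209 0.0408 0.012 ] 0.11444598348702946
e0 180 202.08474576271186 351.1753246753247 mid 276.6300352190183 [0.5434 0.0435 0.012 ] 0.11446268876943105
e0 200 203.24137931034483 350.05128205128204 mid 276.64633068081343 [0.559  0.0455 0.012 ] 0.11463762465855114
```

Call:
apply_moves:
  steps:
    - [[0,0.07,3,0,0,-0.1,-1],[0,0.07,5.5,0,0,-0.1,-1],[0,0.07,6,0,0,-0.1,-1],[0,0.07,6.3,0,0,-0.1,-1],[0,0.07,6.5,0,0,-0.1,-1],[0,0.07,6.7,0,0,-0.1,-1],[0,0.07,6.7,0,0,-0.1,-1]]

```text
time_s: 7.22
position: [0.5752, 0.0494, 0.0329]
tcp_rot: [[-0.992, -0.128, 0.001], [-0.128, 0.992, -0.0], [-0.001, -0.0, -1.0]]
force: [0.2, 0.0, -2.2]
opening: 0.287
grasp_force: 30.0
```

Call:
apply_moves:
  steps:
    - [[0,-0.14,-0.3,0,0,0.1,-1],[0,-0.14,-0.3,0,0,0.1,-1],[0,-0.14,-0.3,0,0,0.1,-1],[0,-0.14,-0.3,0,0,0.1,-1]]

```text
time_s: 7.72
position: [0.5751, 0.048, 0.0355]
tcp_rot: [[-0.992, -0.126, -0.0], [-0.126, 0.992, -0.0], [0.0, 0.0, -1.0]]
force: [0.5, -1.0, -2.1]
opening: 0.285
grasp_force: 30.0
```

```bash
python3 - <<'E'
from h import *
import pickle
s=bot.read_state();w=bot.camera_model("wrist");a=bot.capture("wrist");cv2.imwrite("pics/f0.png",a)
pickle.dump((w,s),open("f0.pkl","wb"))
b=bot.capture("side")
cv2.imwrite("pics/f.png",np.hstack([cv2.resize(a[0:300,140:420],(560,600),interpolation=2),cv2.resize(b[220:320,140:240],(240,600)[0:1]*2,interpolation=2) if 0 else cv2.copyMakeBorder(cv2.resize(b[225:305,140:220],(240,240),interpolation=2),0,360,0,0,0)]))
print(s["time_s"],s["position"],s["qvel"],s["tcp_rot"],s["force"])
E
```

```text
7.725 [0.5751 0.048  0.0355] [-0.0756  0.0479  0.0311 -0.062   0.0276 -0.0284] [[-0.9921 -0.1257 -0.0001]
 [-0.1257  0.9921 -0.    ]
 [ 0.0001  0.     -1.    ]] [ 0.5318 -1.0475 -2.0613]
```

View pics/f.png

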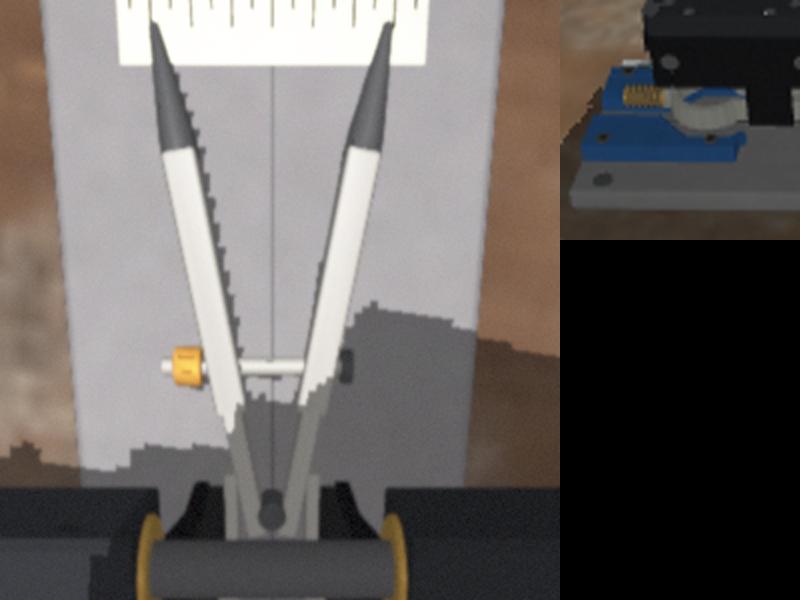

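Tips (153,22)/(392,22) and the pivot bolt (272,515) centre on the plate's scribed line (x=272); the dividers hover just above the nest, aligned.

Call:
apply_moves:
  steps:
    - [[0,0,0.3,0,0,0,-1],[0,0,0.5,0,0,0,-1],[0,0,0.7,0,0,0,-1],[0,0,0.85,0,0,0,-1],[0,0,0.95,0,0,0,-1],[0,0,1.0,0,0,0,-1],[0,0,1.0,0,0,0,-1],[0,0,1.0,0,0,0,-1]]

```text
time_s: 8.82
position: [0.5752, 0.048, 0.0257]
tcp_rot: [[-0.992, -0.126, 0.0], [-0.126, 0.992, -0.0], [-0.0, -0.0, -1.0]]
force: [-2.1, 0.2, 0.2]
opening: 0.284
grasp_force: 30.0
```

Call:
apply_moves:
  steps:
    - [[0,0,0,0,0,0,0.0],[0,0,0,0,0,0,0.4],[0,0,0,0,0,0,0.4],[0,0,-1,0,0,0,0.4],[0,0,-4,0,0,0,0.4],[4,0,-5,0,0,0,0.45],[7.8,0,-5,0,0,0,0.45],[7.8,0,-3,0,0,0,0.45],[7.8,0,-1.5,0,0,0,0.45],[7.8,0,-1.5,0,0,0,0.45],[7.8,0,-1.5,0,0,0,0.45]]

```text
time_s: 10.2
position: [0.4985, 0.0382, 0.0406]
tcp_rot: [[-0.992, -0.126, 0.001], [-0.126, 0.992, -0.0], [-0.001, -0.0, -1.0]]
force: [0.1, 0.5, 0.0]
opening: 0.719
grasp_force: 0.0
```

```bash
python3 - <<'E'
from h import *
import pickle
s=bot.read_state();w=bot.camera_model("wrist");a=bot.capture("wrist");cv2.imwrite("pics/g0.png",a)
pickle.dump((w,s),open("g0.pkl","wb"))
b=bot.capture("side")
cv2.imwrite("pics/g.png",np.hstack([cv2.resize(a[60:300,170:390],(550,600),interpolation=2),cv2.copyMakeBorder(cv2.resize(b[235:305,140:210],(250,250),interpolation=2),0,350,0,0,0)]))
print(s["time_s"],s["position"],s["opening"],s["tcp_rot"],s["force"])
E
```

```text
10.2 [0.4985 0.0382 0.0406] 0.7191508696762913 [[-0.992  -0.1259  0.0006]
 [-0.1259  0.992  -0.0001]
 [-0.0006 -0.0002 -1.    ]] [0.1002 0.5459 0.0309]
```

View pics/g.png

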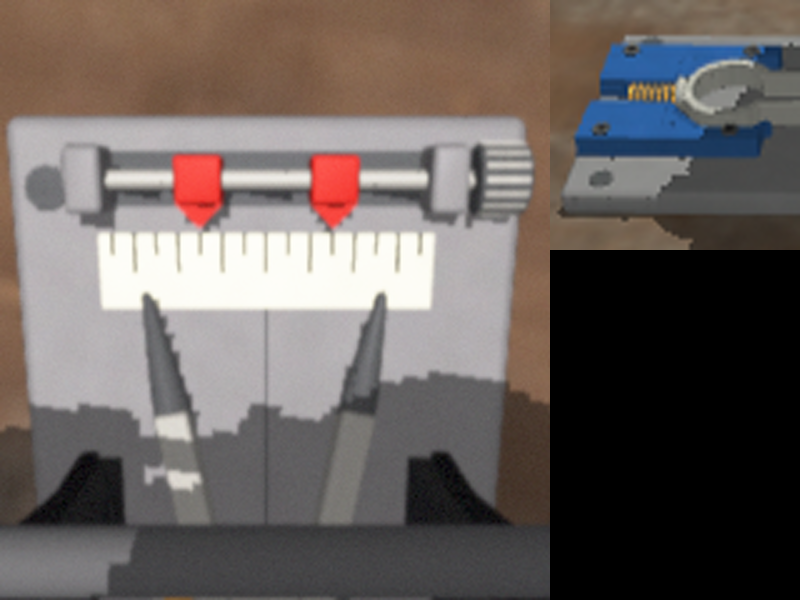

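Seated: ring in the pocket and handle in the slot (side crop). Tips are at (146,295) and (381,295), noses at (200,228) and (333,228).

```bash
cat >> h.py <<'E'
def tipsy(w,s,uvs,z=.018):
    R=s["tcp_rot"];return np.array([R.T@(ray(w,u,z)-s["position"])*1e3 for u in uvs])
def blk(X,p=(.5720,.0471,np.radians(7.2))):
    c,s_=np.cos(p[2]),np.sin(p[2]);d=np.array(X)[:,:2]-p[:2];return np.c_[d@[c,s_],d@[-s_,c]]*1e3
E
python3 - <<'E'
from h import *
import pickle
w,s=pickle.load(open("g0.pkl","rb"))
uv=np.array([(146,295),(381,295),(200,228),(333,228),(265.5,320),(265.5,515)])*.4+[170,60]
print(tipsy(w,s,uv)[:, :2]);print(blk([ray(w,u,.018 if i<4 else .012) for i,u in enumerate(uv)]))
E
```

```text
[[ 43.7958 -26.7866]
 [ 43.7715  25.6004]
 [ 58.49   -14.4246]
 [ 58.4748  14.5709]
 [ 38.1276  -0.1445]
 [ -9.5113  -0.1458]]
[[-117.8475  -26.4401]
 [-117.8517   25.9469]
 [-132.5485  -14.0861]
 [-132.549    14.9094]
 [-111.0563    0.2135]
 [ -61.7638    0.239 ]]
```

Call:
apply_moves:
  steps:
    - [[0,0,0.8,0,0,0,0.4],[0,0,1.3,0,0,0,0.3],[0,0,1.5,0,0,0,0.2],[0,0,1.5,0,0,0,0.1],[0,0,1.5,0,0,0,0],[0,0,1.5,0,0,0,-0.1],[0,0,1.5,0,0,0,-0.2],[0,0,1.5,0,0,0,-0.25],[0,0,1.5,0,0,0,-0.25],[0,0,1.5,0,0,0,-0.25]]

```text
time_s: 11.55
position: [0.4978, 0.0382, 0.0256]
tcp_rot: [[-0.992, -0.126, -0.0], [-0.126, 0.992, -0.0], [0.0, -0.0, -1.0]]
force: [-0.7, 0.0, -0.9]
opening: 0.375
grasp_force: 5.1
```

```bash
python3 - <<'E'
from h import *
import pickle
s=bot.read_state();w=bot.camera_model("wrist");a=bot.capture("wrist");cv2.imwrite("pics/k0.png",a)
pickle.dump((w,s),open("k0.pkl","wb"))
cv2.imwrite("pics/k.png",cv2.resize(a[60:270,170:390],(628,600),interpolation=2))
print(s["time_s"],s["position"],s["opening"],s["grasp_force"],s["force"])
E
```

```text
11.55 [0.4978 0.0382 0.0256] 0.37483928042441306 5.13044100953266 [-0.7364  0.0206 -0.9066]
```

View pics/k.png

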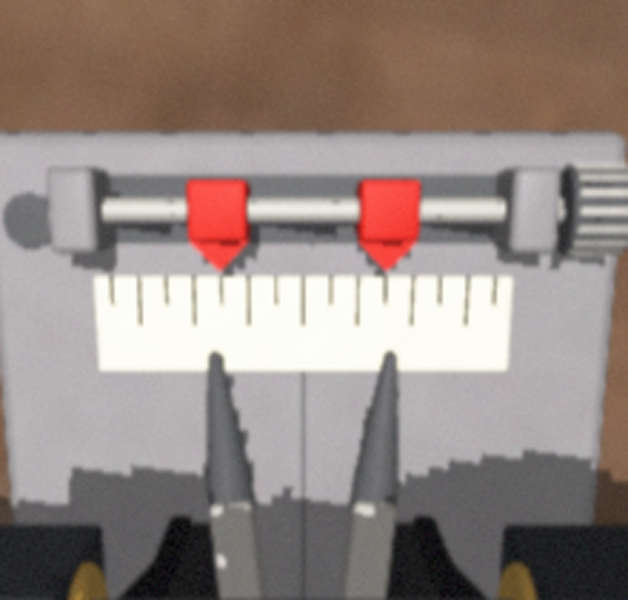

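```bash
cat >> h.py <<'E'
def gap(a,w,s,split):
    out=[]
    h=cv2.cvtColor(a,cv2.COLOR_BGR2HSV).astype(int);g=cv2.cvtColor(a,cv2.COLOR_BGR2GRAY).astype(float)
    red=(h[:,:,1]>120)&((h[:,:,0]<8)|(h[:,:,0]>172))&(h[:,:,2]>80)
    for lo,hi in((200,split),(split,350)):
        m=red[100:175,lo:hi];r=np.where(m.sum(1)>0)[0].max()+100
        wt=(h[:,:,1]*(red))[r-4:r+1,lo:hi].astype(float)
        un=(wt.sum(0)*np.arange(lo,hi)).sum()/wt.sum()
        rows=[]
        for q in range(170,200):
            x=g[q,lo:hi]; wh=np.percentile(x,80)
            d=np.clip(wh-25-x,0,None); 
            if wh>180 and d.max()>60:
                i=d.argmax();k=slice(max(i-6,0),i+7);rows.append((q,(d[k]*np.arange(lo,hi)[k]).sum()/d[k].sum(),d.max()))
        # keep the contiguous run ending lowest
        rows=np.array(rows); br=np.where(np.diff(rows[:,0])>1)[0]; rows=rows[br[-1]+1:] if len(br) else rows
        c=np.polyfit(rows[:,0],rows[:,1],1);r0=rows[0,0]
        T=tipsy(w,s,[(un,r),(np.polyval(c,r0),r0)]);out.append((un,r,np.polyval(c,r0),r0,len(rows),T[0,:2],T[1,:2]))
    return out
E
python3 - <<'E'
from h import *
import pickle
w,s=pickle.load(open("k0.pkl","rb"));a=cv2.imread("pics/k0.png")
for o in gap(a,w,s,276):print(o)
E
```

```text
(np.float64(246.60208239022182), np.int64(153), np.float64(247.04865647134778), np.float64(192.0), 8, array([ 58.708 , -14.8978]), array([ 38.9189, -15.1571]))
(np.float64(304.960463018641), np.int64(153), np.float64(306.2158914614102), np.float64(183.0), 8, array([58.6913, 14.1845]), array([43.5852, 15.1868]))
```

```bash
sed -i 's/range(170,200)/range(178,190)/' h.py; python3 - <<'E'
from h import *
import pickle
w,s=pickle.load(open("k0.pkl","rb"));a=cv2.imread("pics/k0.png")
for o in gap(a,w,s,276):print(*o)
g=cv2.cvtColor(a,cv2.COLOR_BGR2GRAY)
print(g[178:192,236:258])
E
```

```text
246.60208239022182 153 245.03264050023614 183.0 7 [ 58.708  -14.8978] [ 43.6015 -16.0733]
304.960463018641 153 306.20268350035207 183.0 7 [58.6913 14.1845] [43.5852 15.1801]
[[252 252 252 252 252 252 252 252 252 252 252 252 252 252 252 252 252 252
  252 252 252 252]
 [252 252 252 252 252 252 252 252 252 252 252 252 252 252 252 252 252 252
  252 252 252 252]
 [252 252 252 252 252 252 252 252 252 252 252 252 252 252 252 252 252 252
  252 252 252 252]
 [252 252 252 252 252 252 252 252 250 250 251 252 252 252 252 252 252 252
  252 252 252 252]
 [252 252 252 252 252 252 252 248 233 228 239 249 251 252 252 252 252 252
  252 252 252 252]
 [251 252 252 252 252 252 248 226 171 156 188 226 247 251 252 252 252 252
  252 252 252 252]
 [252 252 252 252 252 251 241 179 122 111 124 163 229 250 252 252 252 252
  252 252 252 252]
 [252 251 252 252 252 250 231 156 112 106 105 122 200 248 252 252 252 252
  252 252 252 252]
 [252 252 252 252 252 250 229 150 107 107 101 109 186 246 252 252 252 252
  252 252 252 252]
 [252 252 252 252 252 250 229 148 107 106 105 109 182 247 252 252 252 252
  252 252 252 252]
 [249 249 249 250 250 247 224 145 110 107 102 110 179 241 249 250 250 249
  250 250 250 250]
 [232 234 231 234 232 228 190 129 106 109 103 103 154 218 232 233 232 232
  233 232 234 233]
 [197 196 194 195 195 188 158 115 105 106 106  97 117 162 183 187 194 194
  197 193 194 194]
 [181 182 180 181 179 175 150 113 106 107 105  99  97 118 135 150 173 180
  178 180 180 181]]
```

Call:
apply_moves:
  steps:
    - [[0,0,0,0,0,0,-0.27],[0,0,0,0,0,0,-0.282],[0,0,0,0,0,0,-0.282],[0,0,0,0,0,0,-0.282],[0,0,0,0,0,0,-0.282]]

```text
time_s: 12.22
position: [0.4978, 0.0382, 0.0255]
tcp_rot: [[-0.992, -0.126, -0.0], [-0.126, 0.992, -0.0], [0.0, 0.0, -1.0]]
force: [-0.4, -0.9, -0.1]
opening: 0.36
grasp_force: 5.3
```

```bash
cat > m.py <<'E'
from h import *
import pickle,sys
T=[]
for i in range(3):
    s=bot.read_state();w=bot.camera_model("wrist");a=bot.capture("wrist");G=gap(a,w,s,276);T.append([G[0][5][1],G[0][6][1],G[1][5][1],G[1][6][1]])
cv2.imwrite("pics/%s0.png"%sys.argv[1],a);b=bot.capture("side")
x=cv2.resize(a[60:270,170:390],(550,525),interpolation=2)
cv2.imwrite("pics/%s.png"%sys.argv[1],np.hstack([x,cv2.copyMakeBorder(cv2.resize(b[235:305,140:210],(250,250),interpolation=2),0,275,0,0,0)]))
T=np.array(T);print(T,"err R,L",(T[:,1]-T[:,0]).mean(),(T[:,3]-T[:,2]).mean())
print(s["time_s"],s["position"],s["opening"],s["grasp_force"],s["force"])
E
python3 m.py n
```

```text
[[-14.9007 -15.0824  14.2319  14.1355]
 [-14.867  -15.0498  14.2639  14.1698]
 [-14.9083 -15.0807  14.1855  14.1319]] err R,L -0.17896446618858577 -0.08137238333080592
12.325 [0.4978 0.0382 0.0255] 0.35888109084654957 5.324150797678158 [-1.0728  0.044  -0.8042]
```

View pics/n.png

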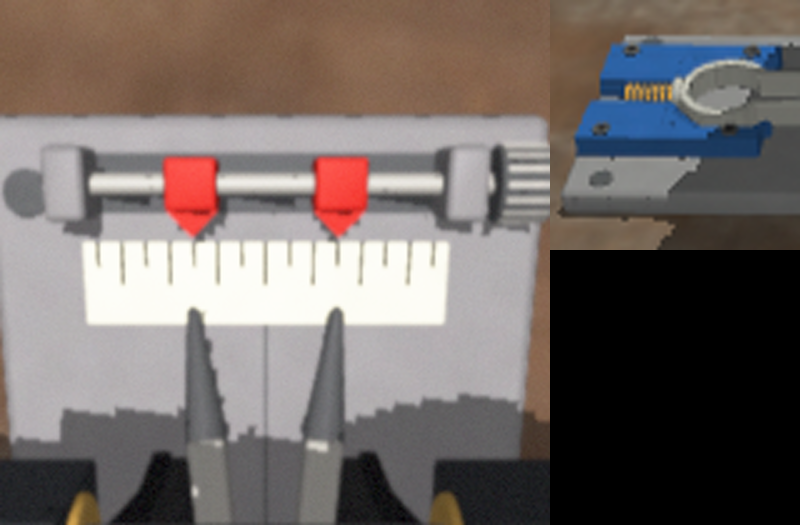

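The points (193,310) and (337,310) stand below the noses (194,237) and (339,237), the pointers are unmoved, and the dividers are still seated.

```bash
python3 -c "
from rig import bot
print(bot.hand_in())"
```

```text
the job is handed in; nothing more can be done
None
```

I handed in the job with the dividers seated in the pocket and the gripper still squeezing the legs; each point measured within about 0.2 mm of its red pointer, and the pointers were not touched.

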